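# Shut and latch a transport case

## Robot

A 6-joint arm with a two-finger parallel gripper is mounted at the origin on a cart in front of the work surface, level with it; the furniture and walls round the work are solid. World frame = base frame: x ahead of the robot, y to its left, z up, the work surface at z = 0. Lengths are in mm, angles in rad, forces in N, time in s.
With the tool pointing down it reaches from about 350 to 975 mm from the base axis. Payload 7.1 kg.
Tool frame: the origin (TCP) lies at the very end of the fingers, on their centre line; the grasp point (between the pads) lies 19 mm behind it; x points along the fingers, z is the direction in which the jaws open and shut, and the axes are right-handed (so a half turn about x gives the same grasp; the last joint's range is limited). The gripper opens to 88 mm and grips with 3 to 60 N. Pads are 20 mm wide; open, the fingers measure 115 mm over their backs; the gripper's body (75 mm by 178 mm) begins 61 mm behind the grasp point.
Start: joints at [1.29, 0.423, 1.63, -0, 1.089, -0.019], TCP at [161.731, 603.695, 222.675] pointing down, gripper open.
Joint ranges: [-3, 3], [-0.9, 2.11], [0.09, 2.58], [-1.31, 4.45], [0.11, 2.69], [-2.54, 2.54]. Speed limits (rad/s): [2.39, 2.39, 3.01, 3.14, 3.14, 3.14].

## Interface

Orientations are given as a rotation vector (axis times angle).
In Python, from workcell import * gives the robot as it stands.
- The arm moves only by the shell command python3 -m crank 'ROWS'. ROWS is JSON, a list of rows, each a list of 3 entries, a list of its own where there are three numbers: the shift along the tool's x, y, z in cm, then the turn, a rotation vector about the tool's x, y, z in degrees, then the finger opening in cm, from 0 to 8.78. In form: [[[dx, dy, dz], [rx, ry, rz], claw], ...]. A call has 1 to 5 rows; each row shifts and turns the commanded pose from where the row before left it, along the tool's axes as they then stand; what a row does not reach is not made up. A row lasts 1/8 s, in which the tool goes at most 62.5 mm and 10.7 degrees, less where a joint would pass 70% of its speed; a pose out of reach is approached as far as the arm can. A call with a gripper value outside its range is refused whole. The fingers move at their own pace and stop on an object; the grip force is fixed at half the most. Time passes only in rows, so rows that do not move let the fingers close. It gives the time, the measured TCP pose, the force and the opening at its end, in the units of the state.
- get_obs(): the state, without advancing time (a new reading comes with each control period).
- get_image(name): name is "scene" or "top" or "wrist"; returns a dict with "pixels" (400x640x3 uint8, red, green, blue), "mtx" (3x3 intrinsics, pixels), "D" ([k1, k2, p1, p2, k3] as OpenCV has them; the pictures are not rectified), "view" (4x4, takes a point from world to camera coordinates). Camera axes: x right, y down, z forward; pixel columns grow to the right and rows downward; lengths in mm; the calibration is good to about 2 mm. A picture is of the moment at which its call begins. There is no depth.
- close_job(): hands the job in, once; it reports no verdict.
The state is a dict: "t": time; "qpos": joint angles; "qvel": joint speeds; "joint_torque": joint torques, N m; "ee_pos": TCP position; "orientation": TCP orientation; "ft_force": force on the tool from outside, world axes, zero at the start; "moment": the same for the moment, N m; "width": finger opening in mm.
Only numpy, scipy, OpenCV 4.12 (cv2) and the standard library are available. Lean on these libraries where they do the work, as an engineer would, in place of code of your own. Each camera call takes 0.05 s, during which the arm holds its last target.

## Task

Push the ajar half of the standing plywood case shut, swing the wire loop of its draw latch over so that it hooks round the keeper, then press the lever over and down until it lies flat and holds the case tightly shut. Leave the small things lying around the case where they are.

Things in the scene. Friction and masses are not known exactly. Their poses are not given: they have to be found in the camera images.
- case: Fixed upright plywood case, 141 mm (x) x 130 (y) x 125 high, vertical seam, draw latch on its top in the plane y = 0. Origin: on the worktop under the middle of the seam. z up; +x (roughly the robot's left) points from the seam to the still main half, 90 mm deep, whose carrying handle reaches x = 113 mm at z = 70; the hinged half (lid, 50 mm deep) is on the -x side.
- lid (a joint): Angle of the hinged half (rad): 0 = shut, positive = its top leans out to case -x. The hinge line runs along case y at x = 0, z = 20 mm; the lid's top is 105 mm above it. Stiff hinge: stays where it is left; about 3 to 4 N at the top edge moves it. Starts 0.12 to 0.22.
- lid_top (a point): Middle of the upper outer edge of the lid half, at case x = -50 mm, z = 125 mm when shut. The outer face below it is a flat 130 x 105 mm panel (axes turn with the lid).
- keeper (a point): Seat for the loop's bar: 3 mm outside (-x) the neck of the steel hook on the lid's top, under its lip. Case x = -26.6, z = 134 mm when shut; axes as the case's, turning with the lid. Hook 30 mm wide, 16.5 high on a 3 mm plate; the lip overhangs the neck 6 mm to -x, underside 12.5 mm above the lid's top. The bar must come down more than 9 mm outside the neck to pass the lip.
- pivot (a point): Pivot of the lever, on the main half at case x = 22 mm, z = 140 mm, y = 0. Axes as the case's.
- lever (a joint): Lever angle (rad): 0 = flat, pointing to case +x (closed, past centre); pi/2 = upright; more = leaning towards the keeper, up to 2.15. Steel bar 26 mm wide, 55 long, turning about pivot. Stays where it is left; about 1 N at its end moves it, 2 to 3 N while it draws the hooked loop tight; past centre (below about 0.3) the loop pulls it down. Starts 1.78 to 2.06.
- lever_end (a point): Middle of the lever's free end, a rolled edge 9 mm thick, 55 mm from the pivot. Its x axis points along the lever away from the pivot, its z axis is the face that is up when the lever lies flat.
- loop (a joint): Angle of the wire loop relative to the lever (rad): 0 = along the lever; positive = swung towards the keeper; starts resting on a stop at -0.85, leaning back over the main half. It swings freely about an axis on the lever 18 mm from the lever's pivot (10 degrees below the lever's line): tipped past upright it falls over towards the keeper; the lever stays.
- loop_bar (a point): Middle of the cross bar at the free end of the loop, 64 mm from the loop's axis. The loop is a U of 6 mm steel wire, 53 mm wide outside, whose legs pass on either side of the lever; the bar runs along case y. The loop can stretch by a few mm on its springs (2.5 N per mm).
- cage: Bystander: small yellow slatted queen cage, 22x62x16 mm, lying on the worktop; origin at the middle of its underside.
- carton: Bystander: small white carton, 63x100x41 mm; origin at the middle of its underside.
- pot: Bystander: low empty clear plastic tub, 70 mm across, 59 mm high; origin at the middle of its underside.
- steel_tool: Bystander: bare steel hive tool, 44x186x23 mm; origin at the middle of its underside.

How it is judged (in metres and radians):
On the way:
1. with the lever still raised, the loop's bar is down outside the keeper's lip, hooked round it (x of loop_bar in the frame of keeper between -0.03 and 0.002 m and z of loop_bar in the frame of keeper below 0.003 m and value of joint lever above 0.7 rad and value of joint lid below 0.11 rad), for 0.1 s.
At the end, for the whole second after the job is handed in: The lever lies flat (within 0.08 rad), the lid half is fully shut (within 0.015 rad), the loop's bar sits in the keeper under its lip (within 6 mm of the keeper's seat), and the cage, carton, plastic tub and hive tool are within 4 cm of where they lay (value of joint lever below 0.08 rad and value of joint lid below 0.015 rad and distance between loop_bar and keeper below 0.006 m and distance of each of cage, carton, pot, steel_tool from where it was at the start of the episode below 0.04 m); the robot touches nothing.
It fails at once if the queen cage is knocked away (moved more than 4 cm) (distance of cage from where it was at the start of the episode above 0.04 m).
It fails at once if the carton is knocked away (moved more than 4 cm) (distance of carton from where it was at the start of the episode above 0.04 m).
It fails at once if the plastic tub is knocked away (moved more than 4 cm) (distance of pot from where it was at the start of the episode above 0.04 m).
It fails at once if the hive tool is knocked away (moved more than 4 cm) (distance of steel_tool from where it was at the start of the episode above 0.04 m).
It also fails if it takes over 67 s, if anything falls off the work surface, if the arm or the gripper's body presses on something with over 40 N, if the wrist force passes 120 N, or if a joint passes its speed limit or range.

## Working session

There is one attempt and no reset: what is moved stays moved. The work goes in short steps, Python scripts to look and compute and a shell command to move; the robot and the scene stay as the last step left them, time stands still between calls to the robot, and variables do not carry over. Pictures are saved under pics/ and viewed, and the job is handed in when it is done.

```bash
ls; mkdir -p pics
python3 - <<'E'
from workcell import *
import cv2
o=get_obs();print(o)
for n in("scene","top","wrist"):
    i=get_image(n);cv2.imwrite(f"pics/{n}0.png",i["pixels"][:,:,::-1]);print(n,i["mtx"],i["D"],i["view"])
E
```

```text
pics
{'t': 0.0, 'qpos': array([ 1.29002762e+00,  4.23841150e-01,  1.63070199e+00, -2.71672218e-05,
        1.08861889e+00, -1.89849276e-02]), 'qvel': array([ 2.32125683e-04,  1.40359044e-04, -9.74175183e-05, -9.03762815e-04,
        1.32798055e-06, -7.30761285e-04]), 'joint_torque': array([ 4.23297352e-04, -5.44605911e+01, -2.73671061e+01,  6.43715914e-02,
        2.26020796e-02, -1.31044494e-04]), 'ee_pos': array([161.56697265, 603.16280377, 221.89680777]), 'orientation': array([-1.01520724,  1.32301303,  1.01362266]), 'ft_force': array([-0.23021465, -1.00375987, -0.45272743]), 'moment': array([ 0.01617572, -0.01711581,  0.00770467]), 'width': 87.73056143975074}
scene [[440.503479     0.         320.46331301]
 [  0.         440.503479   197.08786249]
 [  0.           0.           1.        ]] [-0.02268335  0.          0.          0.          0.        ] [[ 6.43620238e-01 -7.65261261e-01  1.13221550e-02 -4.58218739e+02]
 [-3.23974442e-01 -2.85820660e-01 -9.01857589e-01  2.12671736e+02]
 [ 6.93392782e-01  5.76785707e-01 -4.31885051e-01  1.04515834e+03]
 [ 0.00000000e+00  0.00000000e+0
[... 261 characters left out ...]
1 -1.09286582e-02 -1.68171400e+02]
 [-9.80468841e-01  2.28909150e-02 -1.95337804e-01  5.17668793e+02]
 [ 1.95532555e-01  6.58127913e-03 -9.80675128e-01  1.49478718e+03]
 [ 0.00000000e+00  0.00000000e+00  0.00000000e+00  1.00000000e+00]]
wrist [[311.20140502   0.         320.48713488]
 [  0.         311.20140502 203.37915598]
 [  0.           0.           1.        ]] [-0.02438296  0.          0.          0.          0.        ] [[ 2.58770973e-01  9.65937898e-01 -1.24937737e-03 -6.24292275e+02]
 [ 9.20536146e-01 -2.46215723e-01  3.03300218e-01 -3.74910412e+01]
 [ 2.92661559e-01 -7.96353896e-02 -9.52894232e-01  3.93160997e+02]
 [ 0.00000000e+00  0.00000000e+00  0.00000000e+00  1.00000000e+00]]
```

View pics/scene0.png

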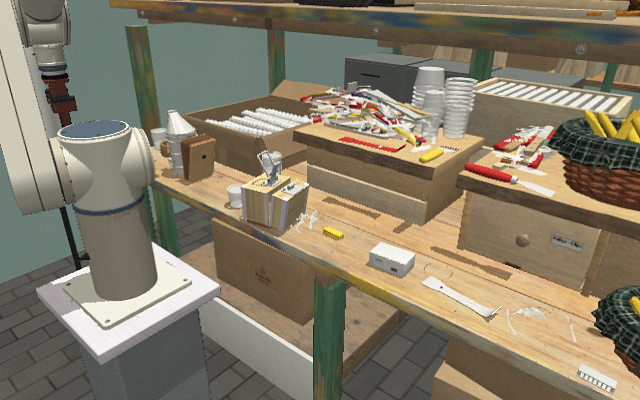

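View pics/top0.png

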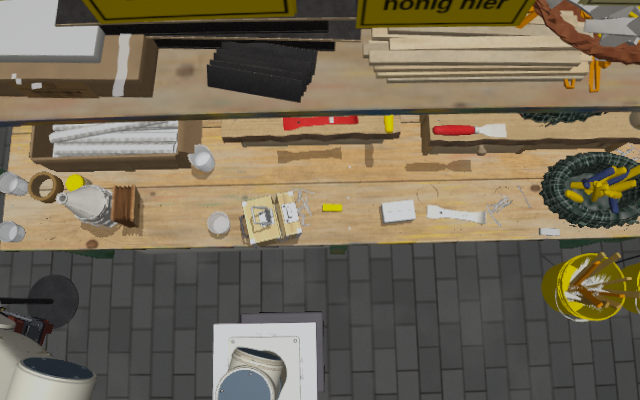

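View pics/wrist0.png

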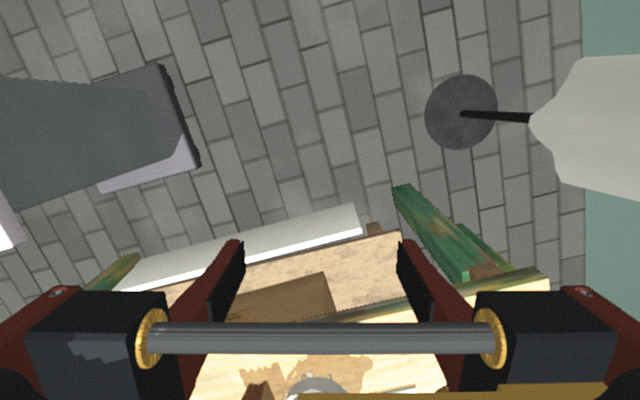

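The case is at about (270,215) in top and (275,200) in scene. Next I'll enlarge it.

Run:
```python
import cv2
a=cv2.imread("pics/top0.png")[170:260,200:350];cv2.imwrite("pics/top0c.png",cv2.resize(a,None,fx=5,fy=5,interpolation=cv2.INTER_CUBIC))
a=cv2.imread("pics/scene0.png")[140:240,215:345];cv2.imwrite("pics/scene0c.png",cv2.resize(a,None,fx=6,fy=6,interpolation=cv2.INTER_CUBIC))
```

```text
(no output)
```

View pics/top0c.png

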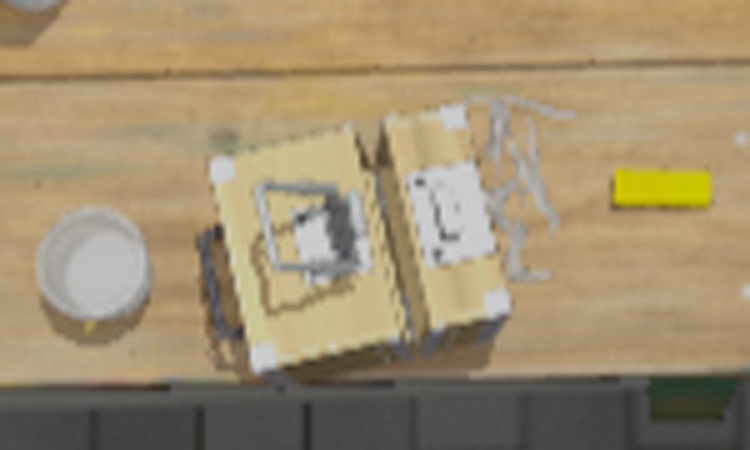

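View pics/scene0c.png

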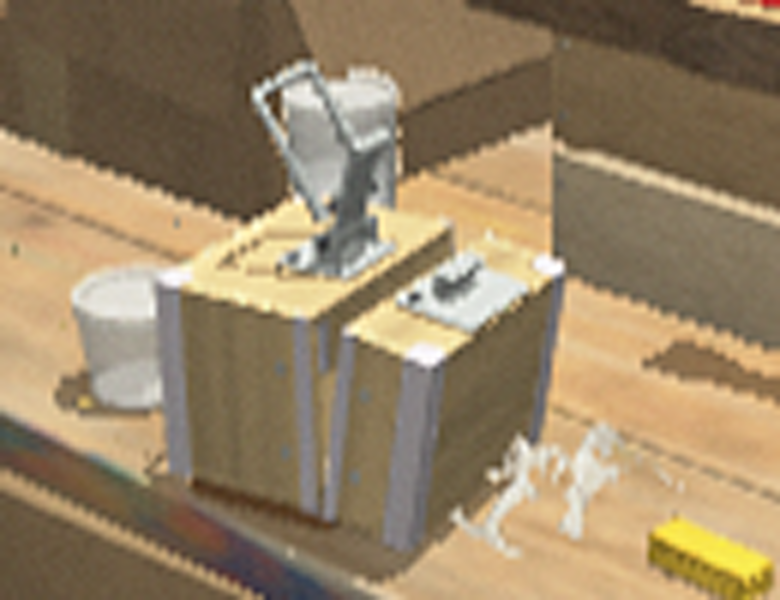

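```bash
cat > h.py <<'E'
import numpy as np, cv2
from scipy.spatial.transform import Rotation as R
def ray(i,px):
    p=cv2.undistortPoints(np.array([[px]],float),i["mtx"],np.array(i["D"],float))[0,0]
    V=np.array(i["view"]);d=V[:3,:3].T@np.array([p[0],p[1],1.]);c=-V[:3,:3].T@V[:3,3]
    return c,d/np.linalg.norm(d)
def onz(i,px,z):
    c,d=ray(i,px);return c+d*(z-c[2])/d[2]
def proj(i,P):
    V=np.array(i["view"]);r,_=cv2.Rodrigues(V[:3,:3])
    return cv2.projectPoints(np.array(P,float).reshape(-1,3),r,V[:3,3],i["mtx"],np.array(i["D"],float))[0].reshape(-1,2)
def fit2(A,B):
    A=np.array(A);B=np.array(B);a=A.mean(0);b=B.mean(0)
    M=(A-a).T@(B-b);th=np.arctan2(M[0,1]-M[1,0],M[0,0]+M[1,1])
    Rm=np.array([[np.cos(th),-np.sin(th)],[np.sin(th),np.cos(th)]]);t=b-Rm@a
    return th,t,(A@Rm.T+t-B)
E
python3 - <<'E'
from workcell import *
from h import *
t=get_image("top");s=get_image("scene")
c=[(213,158),(255,372),(352,128),(405,345)]
m=[(90,-65),(90,65),(0,-65),(0,65)]
W=[onz(t,(200+x/5,170+y/5),125)[:2] for x,y in c]
print(np.round(W))
th,o,res=fit2(m,W);print(np.degrees(th),o);print(res)
# scene
c2=[(160,275),(312,318),(455,222)];m2=[(90,65),(0,65),(0,-65)]
W2=[onz(s,(215+x/6,140+y/6),125)[:2] for x,y in c2];print(np.round(W2)); th2,o2,r2=fit2(m2,W2);print(np.degrees(th2),o2,r2)
E
```

```text
[[508.  49.]
 [380.  23.]
 [525. -34.]
 [394. -65.]]
101.61044871642362 [460.76556466 -51.13093247]
[[-2.14798575  1.37685822]
 [-0.77448055  1.04516097]
 [-0.3713935  -3.57322453]
 [ 3.2938598   1.15120534]]
[[386.  26.]
 [401. -65.]
 [528. -35.]]
101.48338726347099 [465.46824219 -49.76767633] [[-2.34065963 -0.37826746]
 [ 1.08553378  1.79694535]
 [ 1.25512585 -1.41867789]]
```

Run:
```python
from workcell import *
from h import *
t=get_image("top");s=get_image("scene");o=get_obs()
print(R.from_rotvec(o["orientation"]).as_matrix().round(3), o["t"])
# shelf front edge
c,d1=ray(t,(20,120));_,d2=ray(t,(620,108));n=np.cross(d1,d2)
for px in [(200,20),(400,43),(600,72)]:
    cs,d=ray(s,px);k=n@(c-cs)/(n@d);print("shelf",cs+d*k)
# axis check: two-view triangulation
def tri(a,b):
    c1,d1=ray(t,a);c2,d2=ray(s,b);A=np.stack([d1,-d2],1);k=np.linalg.lstsq(A,c2-c1,rcond=None)[0]
    p,q=c1+d1*k[0],c2+d2*k[1];return (p+q)/2,np.linalg.norm(p-q)
T=lambda x,y:(200+x/5,170+y/5);S=lambda x,y:(215+x/6,140+y/6)
th=np.radians(101.5);O=np.array([463,-50.5,0]);Rc=R.from_euler('z',th).as_matrix()
for nm,a,b in [("barback",T(262,186),S(308,66)),("barfront",T(272,268),S(258,96)),("lid outer front",T(508,312),S(440,362)),("lid outer back",T(462,105),S(562,262)),("lidin front",T(425,330),S(350,328)),("leverend back",T(352,198),S(388,130))]:
    p,e=tri(a,b);print(nm,p.round(),"case",(Rc.T@(p-O)).round(),round(e,1))
for nm,px in [("cage",(332,208)),("pot",(218,224))]: print(nm,(Rc.T@(onz(t,px,10)-O)).round())
```

```text
[[-0.    -0.966  0.259]
 [-0.     0.259  0.966]
 [-1.     0.    -0.   ]] 0.35
shelf [623.86647318 480.4797507  541.18976864]
shelf [ 626.02667408 -317.42748978  527.38864776]
shelf [ 630.54666986 -754.06034166  511.48614311]
barback [473.   7. 213.] case [ 55. -21. 213.] 2.2
barfront [429.  -0. 211.] case [ 56.  23. 211.] 3.9
lid outer front [ 416. -128.  117.] case [-67.  62. 117.] 6.6
lid outer back [538. -99. 118.] case [-63. -64. 118.] 1.5
lidin front [405. -79. 122.] case [-17.  62. 122.] 7.3
leverend back [471. -43. 193.] case [  5. -10. 193.] 4.8
cage [-174.   -7.   10.]
pot [193. -37.  10.]
```

```bash
python3 -m crank '[[[-2.2,0,0],[10,0,0],4],[[-2.2,0,0],[10,0,0],0],[[-2.2,0,0],[10,0,0],0],[[-2.2,0,0],[10,0,0],0],[[-2,0,0],[10,0,0],0]]'
cat >> h.py <<'E'
Rc=R.from_euler('z',np.radians(101.5)).as_matrix();O=np.array([463,-50.5,0])
def st():
    from workcell import get_obs
    o=get_obs();M=R.from_rotvec(o["orientation"]).as_matrix()
    print("t",o["t"],"case",(Rc.T@(o["ee_pos"]-O)).round(1),"w",o["ee_pos"].round(1),"Fcase",(Rc.T@o["ft_force"]).round(1),"wid",round(o["width"],1))
    print("tool axes in case\n",(Rc.T@M).round(3));return o,M
def to(c):
    o,M=st();return (M.T@(Rc@np.array(c,float)+O-o["ee_pos"])/10).round(2)
E
python3 -c "
from h import *
print(to([-100,0,330]))"
```

```text
t: 0.98
ee_pos: [161.7, 603.7, 331.5]
orientation: [-0.338, 1.544, 0.338]
ft_force: [-0.5, -0.5, 0.5]
width: 41.4
t 0.975 case [701.1 164.8 331.5] w [161.7 603.7 331.5] Fcase [-0.4  0.6  0.5] wid 41.4
tool axes in case
 [[ 0.     0.974  0.228]
 [-0.     0.228 -0.974]
 [-1.     0.     0.   ]]
[  0.13 -81.76  -2.21]
```

```bash
python3 -m crank '[[[0,-4,0],[6.6,0,0],0],[[0,-6,0],[6.6,0,0],0],[[0,-6,0],[0,0,0],0],[[0,-6,0],[0,0,0],0],[[0,-6,0],[0,0,0],0]]'; 
python3 -c "
from h import *
print(to([-100,0,330]))"
```

```text
t: 1.6
ee_pos: [234.4, 332.5, 330.7]
orientation: [-0.162, 1.564, 0.162]
ft_force: [1.0, 0.2, -0.3]
width: 0.5
t 1.6 case [420.9 147.6 330.7] w [234.4 332.5 330.7] Fcase [-0.  -1.  -0.3] wid 0.5
tool axes in case
 [[ 0.     1.     0.006]
 [-0.001  0.006 -1.   ]
 [-1.     0.     0.001]]
[  0.07 -52.17  14.46]
```

```bash
python3 -m crank '[[[0,-5.8,1.6],[0,0,0],0],[[0,-5.8,1.6],[0,0,0],0],[[0,-5.8,1.6],[0,0,0],0],[[0,-5.8,1.6],[0,0,0],0],[[0,-5.8,1.6],[0,0,0],0]]'; python3 -m crank '[[[0,-5.8,1.6],[0,0,0],0],[[0,-5.8,1.6],[0,0,0],0],[[0,-5.8,1.6],[0,0,0],0],[[0,-5,1.6],[0,0,0],0],[[0,0,0],[0,0,0],0]]'
python3 - <<'E'
from h import *
print(to([-100,0,95]))
from workcell import *
for n in ("scene","top","wrist"):
    i=get_image(n)["pixels"][:,:,::-1]
    i={"scene":lambda a:cv2.resize(a[60:240,180:380],None,fx=4,fy=3.3),"top":lambda a:cv2.resize(a[150:270,180:360],None,fx=4,fy=4),"wrist":lambda a:a}[n](i)
    cv2.imwrite(f"pics/{n}1.png",i)
E
```

```text
t: 2.22
ee_pos: [372.6, 64.9, 331.1]
orientation: [-0.161, 1.563, 0.162]
ft_force: [0.7, 0.6, 0.4]
width: 0.4
t: 2.85
ee_pos: [481.5, -142.1, 330.3]
orientation: [-0.159, 1.565, 0.159]
ft_force: [-0.0, -0.5, -0.4]
width: 0.3
t 2.85 case [-9.340e+01  1.000e-01  3.303e+02] w [ 481.5 -142.1  330.3] Fcase [-0.5  0.1 -0.4] wid 0.3
tool axes in case
 [[-0.     1.     0.002]
 [ 0.     0.002 -1.   ]
 [-1.    -0.    -0.   ]]
[ 2.353e+01 -6.500e-01  1.000e-02]
```

View pics/scene1.png

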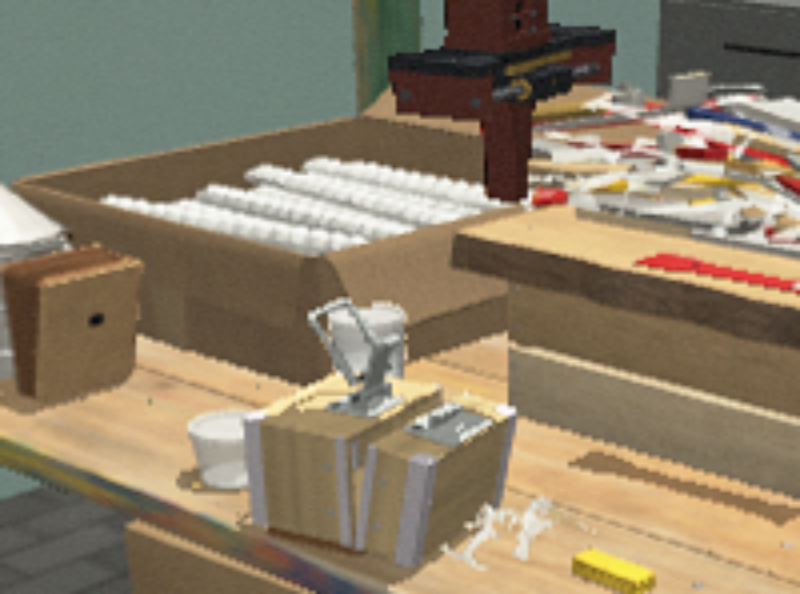

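View pics/wrist1.png

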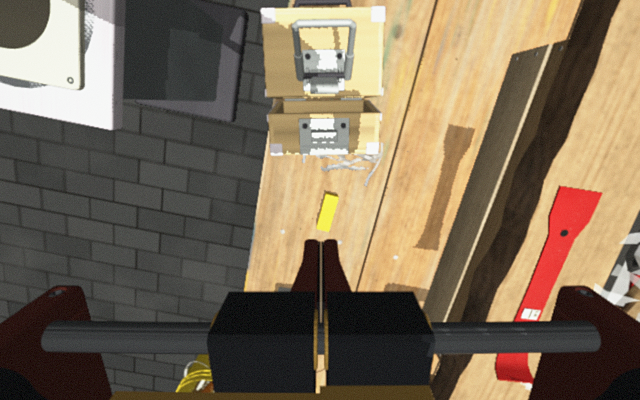

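Run:
```python
from h import *
from workcell import *
w=get_image("wrist");o=get_obs()
c=-w["view"][:3,:3].T@w["view"][:3,3];print("cam in case",Rc.T@(c-O))
for p in [(262,8),(384,8),(267,97),(381,97)]: print((Rc.T@(onz(w,p,125)-O)).round(1))
cv2.imwrite("pics/w2.png",cv2.resize(w["pixels"][0:170,240:410,::-1],None,fx=4,fy=3.5,interpolation=cv2.INTER_CUBIC))
```

```text
cam in case [ -6.22429937   1.02278512 493.7155739 ]
[ 90.7  63.1 125. ]
[ 91.4 -64.5 125. ]
[  1.9  61.6 125. ]
[  2.6 -66.6 125. ]
```

View pics/w2.png

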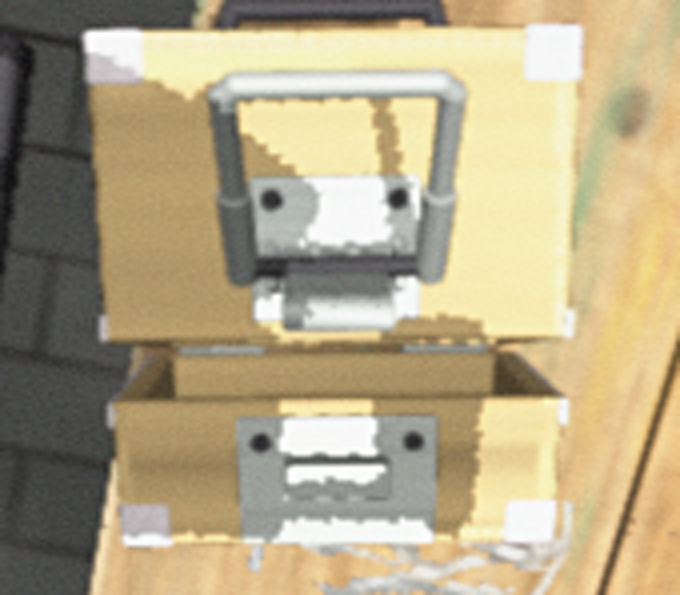

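```bash
python3 -m crank '[[[5,-0.6,0.1],[0,0,0],0],[[6,0,0],[0,0,0],0],[[6,0,0],[0,0,0],0],[[6,0,0],[0,0,0],0],[[0,0,0],[0,0,0],0]]'; python3 -c "
from h import *
print(to([-61,0,97]))"
```

```text
t: 3.68
ee_pos: [479.1, -142.9, 97.5]
orientation: [-0.16, 1.573, 0.166]
ft_force: [-0.1, -1.5, 0.8]
width: 0.3
t 3.675 case [-93.7   2.6  97.5] w [ 479.1 -142.9   97.5] Fcase [-1.4  0.4  0.8] wid 0.3
tool axes in case
 [[ 0.005  1.     0.007]
 [ 0.008  0.007 -1.   ]
 [-1.     0.005 -0.008]]
[0.07 3.27 0.28]
```

```bash
python3 -m crank '[[[0,0.8,0.1],[0,0,0],0],[[0,0.8,0],[0,0,0],0],[[0,0.5,0],[0,0,0],0],[[0,0.3,0],[0,0,0],0],[[0,0,0],[0,0,0],0]]'
python3 - <<'E'
from h import *
print(to([-61,0,97]))
from workcell import *
for n in ("scene",):
    i=get_image(n)["pixels"][:,:,::-1]
    cv2.imwrite(f"pics/{n}3.png",cv2.resize(i[100:240,200:360],None,fx=5,fy=4,interpolation=cv2.INTER_CUBIC))
E
```

```text
t: 4.3
ee_pos: [480.6, -122.1, 102.5]
orientation: [-0.164, 1.56, 0.16]
ft_force: [1.0, -5.0, 4.7]
width: 0.8
t 4.3 case [-73.7  -2.9 102.5] w [ 480.6 -122.1  102.5] Fcase [-5.1 -0.   4.7] wid 0.8
tool axes in case
 [[-0.003  1.     0.006]
 [-0.004  0.006 -1.   ]
 [-1.    -0.003  0.004]]
[ 0.55  1.27 -0.29]
```

View pics/scene3.png

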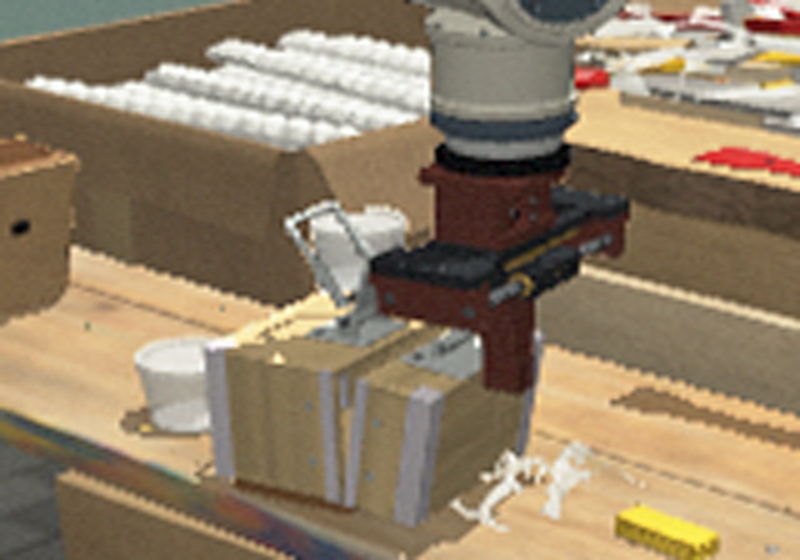

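```bash
python3 -m crank '[[[0.3,0.5,0],[0,0,0],0],[[0,0.4,0],[0,0,0],0],[[0,0.4,0],[0,0,0],0],[[0,0,0],[0,0,0],0],[[0,0,0],[0,0,0],0]]'
python3 - <<'E'
from h import *
print(to([-61,0,97]))
from workcell import *
for n in ("scene",):
    i=get_image(n)["pixels"][:,:,::-1]
    cv2.imwrite(f"pics/{n}4.png",cv2.resize(i[100:240,200:360],None,fx=5,fy=4,interpolation=cv2.INTER_CUBIC))
E
```

```text
t: 4.97
ee_pos: [476.8, -108.9, 98.2]
orientation: [-0.162, 1.563, 0.161]
ft_force: [2.6, -3.9, 2.6]
width: 0.4
t 4.975 case [-60.   -1.9  98.2] w [ 476.8 -108.9   98.2] Fcase [-4.3 -1.8  2.6] wid 0.4
tool axes in case
 [[-0.001  1.     0.005]
 [-0.002  0.005 -1.   ]
 [-1.    -0.001  0.002]]
[ 0.12 -0.1  -0.19]
```

View pics/scene4.png

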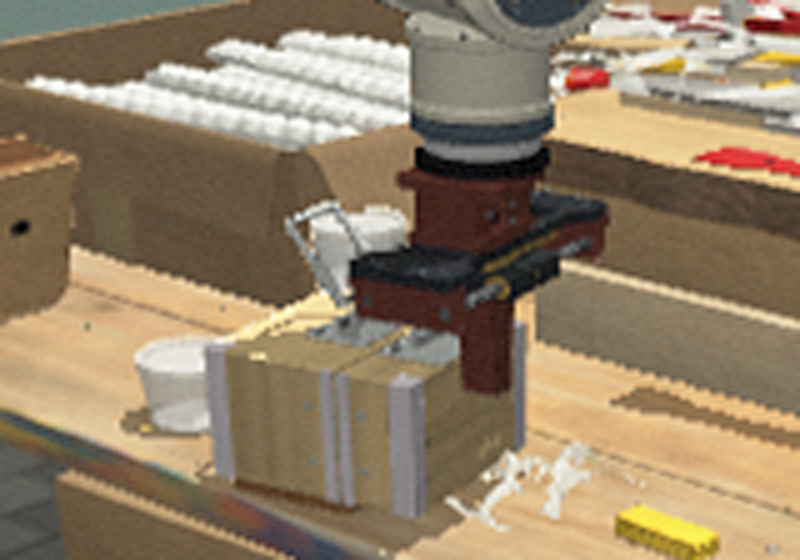

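Nearly shut: the seam at (333,430) is a thin line. One more nudge until the force rises.

```bash
python3 -m crank '[[[0,0.3,0],[0,0,0],0],[[0,0,0],[0,0,0],0]]'; python3 -m crank '[[[0,0.3,0],[0,0,0],0],[[0,0,0],[0,0,0],0]]';python3 -c "
from h import *
print(to([-61,0,97]))"
```

```text
t: 5.28
ee_pos: [476.8, -108.5, 98.2]
orientation: [-0.167, 1.562, 0.159]
ft_force: [2.5, -21.6, 0.8]
width: 0.5
t: 5.52
ee_pos: [476.9, -108.2, 98.3]
orientation: [-0.171, 1.561, 0.157]
ft_force: [0.7, -38.2, -1.2]
width: 0.6
t 5.525 case [-59.3  -2.1  98.3] w [ 476.9 -108.2   98.3] Fcase [-37.5   6.9  -1.2] wid 0.6
tool axes in case
 [[-0.009  1.     0.009]
 [-0.003  0.009 -1.   ]
 [-1.    -0.009  0.003]]
[ 0.14 -0.16 -0.21]
```

Shut (force jumped to 38 N with no movement). Now I'll back off and go over to the +x side of the loop.

```bash
python3 -m crank '[[[0,-2,0],[0,0,0],0],[[0,-3,0],[0,0,0],0],[[-5,0,0],[0,0,0],0],[[-6,0,0],[0,0,0],0],[[-6,0,0],[0,0,0],0]]'; python3 -m crank '[[[-5,3,0],[0,0,0],0],[[0,5.5,0],[0,0,0],0],[[0,5.5,0],[0,0,0],0],[[0,5.5,0],[0,0,0],0],[[0,0,0],[0,0,0],0]]';python3 - <<'E'
from h import *
print(to([95,0,206]))
from workcell import *
for n in ("scene","top"):
    i=get_image(n)["pixels"][:,:,::-1]
    cv2.imwrite(f"pics/{n}5.png",cv2.resize(i[100:260,190:350],None,fx=4,fy=4,interpolation=cv2.INTER_CUBIC)[:600])
E
```

```text
t: 6.15
ee_pos: [483.7, -151.0, 268.4]
orientation: [-0.16, 1.568, 0.163]
ft_force: [1.1, 0.4, 0.7]
width: 0.5
t: 6.78
ee_pos: [443.2, 42.2, 317.0]
orientation: [-0.165, 1.567, 0.167]
ft_force: [0.4, -0.4, 0.2]
width: 0.3
t 6.775 case [ 94.8   0.9 317. ] w [443.2  42.2 317. ] Fcase [-0.5 -0.3  0.2] wid 0.3
tool axes in case
 [[ 0.002  1.     0.01 ]
 [ 0.003  0.01  -1.   ]
 [-1.     0.002 -0.003]]
[11.1   0.    0.12]
```

View pics/scene5.png

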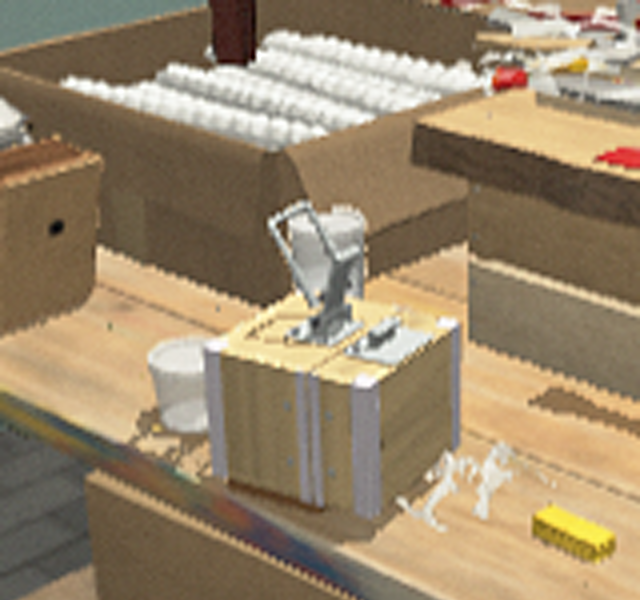

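```bash
python3 -m crank '[[[5,0,0],[0,0,0],0],[[5,0,0],[0,0,0],0],[[1.1,-0.5,0],[0,0,0],0],[[0,-2,0],[0,0,0],0],[[0,-1,0],[0,0,0],0]]'; python3 -m crank '[[[0,-0.7,0],[0,0,0],0],[[0,-0.7,0],[0,0,0],0],[[0,-0.7,0],[0,0,0],0],[[0,0,0],[0,0,0],0]]';python3 - <<'E'
from h import *
print(to([20,0,206]))
from workcell import *
for n in ("scene","top"):
    i=get_image(n)["pixels"][:,:,::-1]
    cv2.imwrite(f"pics/{n}6.png",cv2.resize(i[100:250,190:350],None,fx=4,fy=4,interpolation=cv2.INTER_CUBIC)[:600])
E
```

```text
t: 7.5
ee_pos: [453.4, 3.4, 207.6]
orientation: [-0.16, 1.564, 0.16]
ft_force: [-0.1, 0.6, 0.4]
width: 0.2
t: 8.0
ee_pos: [456.8, -15.9, 206.8]
orientation: [-0.161, 1.565, 0.161]
ft_force: [-1.1, 0.2, -1.0]
width: 0.5
t 8.0 case [ 35.1  -0.8 206.8] w [456.8 -15.9 206.8] Fcase [ 0.4  1.  -1. ] wid 0.5
tool axes in case
 [[-0.     1.     0.005]
 [-0.     0.005 -1.   ]
 [-1.    -0.     0.   ]]
[ 0.08 -1.51 -0.08]
```

View pics/scene6.png

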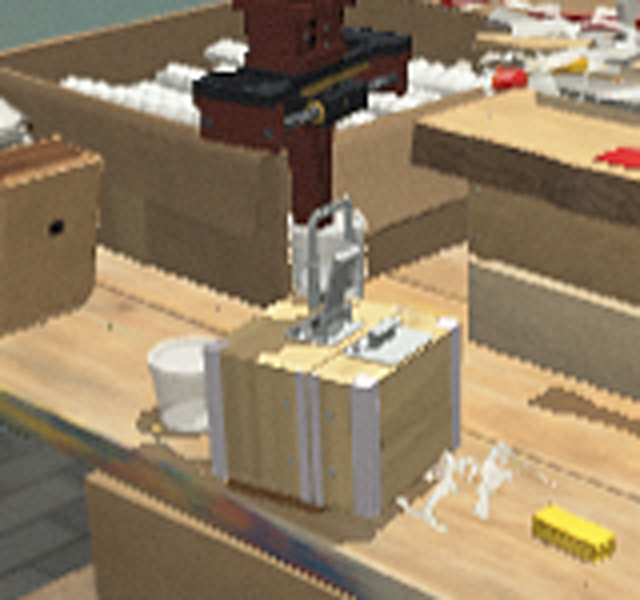

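The loop bar at about (335,205) is near upright, with the fingers behind it. I'll push a little further.

```bash
python3 -m crank '[[[0,-0.6,0],[0,0,0],0],[[0,-0.6,0],[0,0,0],0],[[0,-0.6,0],[0,0,0],0],[[0,0,0],[0,0,0],0],[[0,0,0],[0,0,0],0]]';python3 - <<'E'
from h import *
print(to([20,0,206]))
from workcell import *
for n in ("scene","top"):
    i=get_image(n)["pixels"][:,:,::-1]
    cv2.imwrite(f"pics/{n}7.png",cv2.resize(i[100:250,190:350],None,fx=4,fy=4,interpolation=cv2.INTER_CUBIC)[:600])
E
```

```text
t: 8.72
ee_pos: [460.3, -33.3, 206.6]
orientation: [-0.161, 1.565, 0.162]
ft_force: [-0.9, -0.3, -0.5]
width: 0.6
t 8.725 case [ 17.4  -0.7 206.6] w [460.3 -33.3 206.6] Fcase [-0.1  0.9 -0.5] wid 0.6
tool axes in case
 [[ 0.     1.     0.005]
 [ 0.     0.005 -1.   ]
 [-1.     0.    -0.   ]]
[ 0.06  0.26 -0.07]
```

View pics/scene7.png

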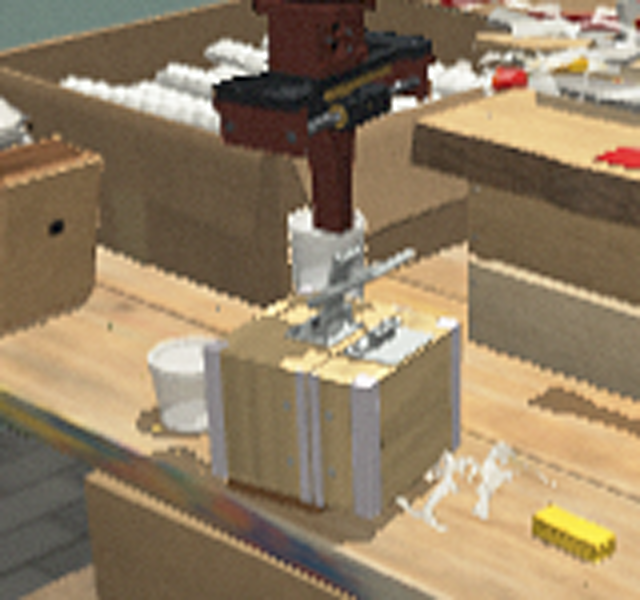

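The loop is falling toward the keeper (bar near (395,260)). I'll let it fall while rising, and move to the keeper side.

```bash
python3 -m crank '[[[-2,0,0],[0,0,0],0],[[-3,0,0],[0,0,0],0],[[0,-3,0],[0,0,0],0],[[0,-3,0],[0,0,0],0],[[0,0,0],[0,0,0],0]]';python3 - <<'E'
from h import *
print(to([-25,0,185]))
from workcell import *
for n in ("scene","top"):
    i=get_image(n)["pixels"][:,:,::-1]
    cv2.imwrite(f"pics/{n}8.png",cv2.resize(i[140:240,220:340],None,fx=6,fy=6,interpolation=cv2.INTER_CUBIC)[:600])
E
```

```text
t: 9.45
ee_pos: [472.9, -93.0, 256.7]
orientation: [-0.16, 1.565, 0.16]
ft_force: [0.2, -0.7, 0.2]
width: 0.3
t 9.45 case [-43.6  -1.2 256.7] w [472.9 -93.  256.7] Fcase [-0.7 -0.1  0.2] wid 0.3
tool axes in case
 [[-0.     1.     0.003]
 [-0.     0.003 -1.   ]
 [-1.    -0.     0.   ]]
[ 7.17  1.86 -0.12]
```

View pics/scene8.png

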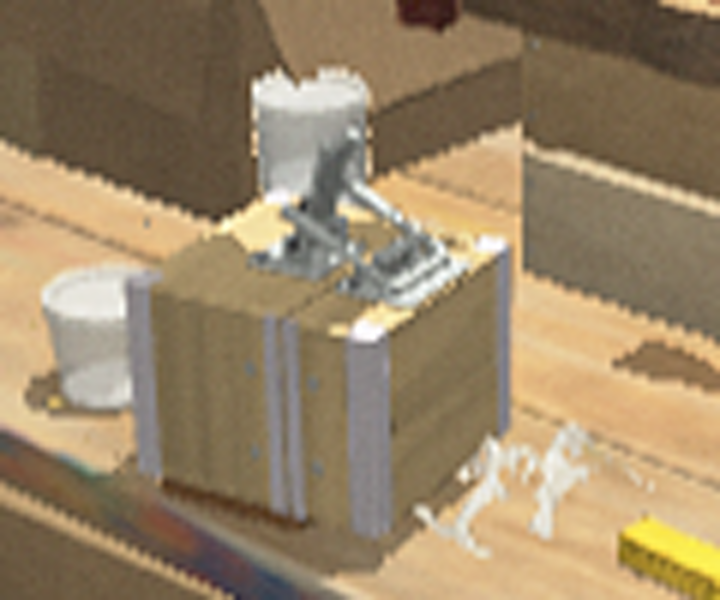

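```bash
python3 -m crank '[[[4,0.6,-0.1],[0,0,0],0],[[3.4,0.6,0],[0,0,0],0],[[0,1,0],[0,0,0],0],[[0,0,0],[0,0,0],0]]';python3 - <<'E'
from h import *
print(to([-6,0,182]))
from workcell import *
for n in ("scene","wrist"):
    i=get_image(n)["pixels"][:,:,::-1]
    if n=="scene": i=cv2.resize(i[140:240,220:340],None,fx=6,fy=6,interpolation=cv2.INTER_CUBIC)
    cv2.imwrite(f"pics/{n}9.png",i)
E
```

```text
t: 10.05
ee_pos: [467.4, -69.6, 183.6]
orientation: [-0.163, 1.564, 0.163]
ft_force: [0.0, 0.1, 0.0]
width: 0.6
t 10.05 case [-19.6  -0.5 183.6] w [467.4 -69.6 183.6] Fcase [ 0.1 -0.   0. ] wid 0.6
tool axes in case
 [[-0.     1.     0.007]
 [-0.001  0.007 -1.   ]
 [-1.    -0.     0.001]]
[ 0.16  1.36 -0.04]
```

View pics/scene9.png

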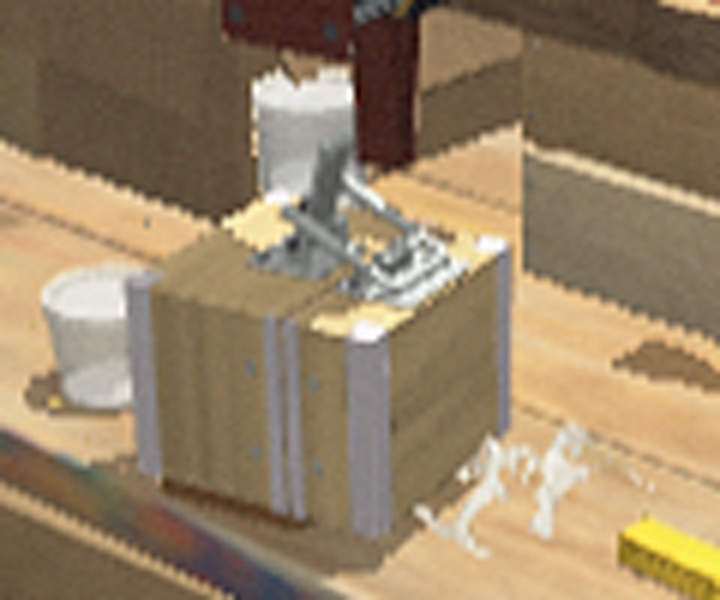

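View pics/wrist9.png

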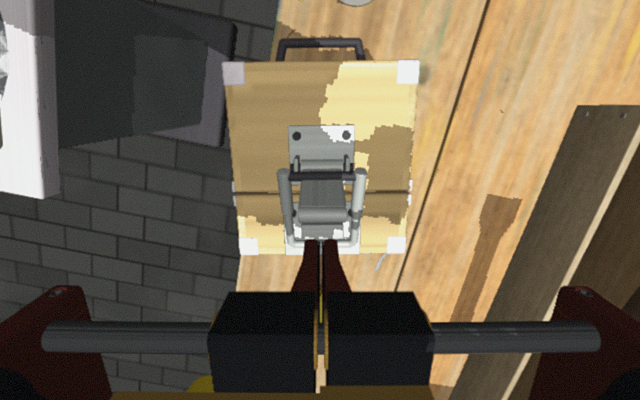

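```bash
python3 -m crank '[[[0,0.8,0],[0,0,0],0],[[0,0.8,0],[0,0,0],0],[[0,0.7,0],[0,0,0],0],[[0,0.5,0],[0,0,0],0],[[0,0,0],[0,0,0],0]]';python3 - <<'E'
from h import *
print(to([24,0,182]))
from workcell import *
for n in ("scene",):
    i=get_image(n)["pixels"][:,:,::-1]
    if n=="scene": i=cv2.resize(i[140:240,220:340],None,fx=6,fy=6,interpolation=cv2.INTER_CUBIC)
    cv2.imwrite(f"pics/{n}10.png",i)
E
```

```text
t: 10.78
ee_pos: [461.1, -42.7, 182.6]
orientation: [-0.162, 1.565, 0.162]
ft_force: [-0.4, -1.0, 0.3]
width: 0.7
t 10.775 case [  8.    0.3 182.6] w [461.1 -42.7 182.6] Fcase [-0.9  0.6  0.3] wid 0.7
tool axes in case
 [[ 0.     1.     0.006]
 [ 0.     0.006 -1.   ]
 [-1.     0.    -0.   ]]
[0.06 1.6  0.04]
```

View pics/scene10.png

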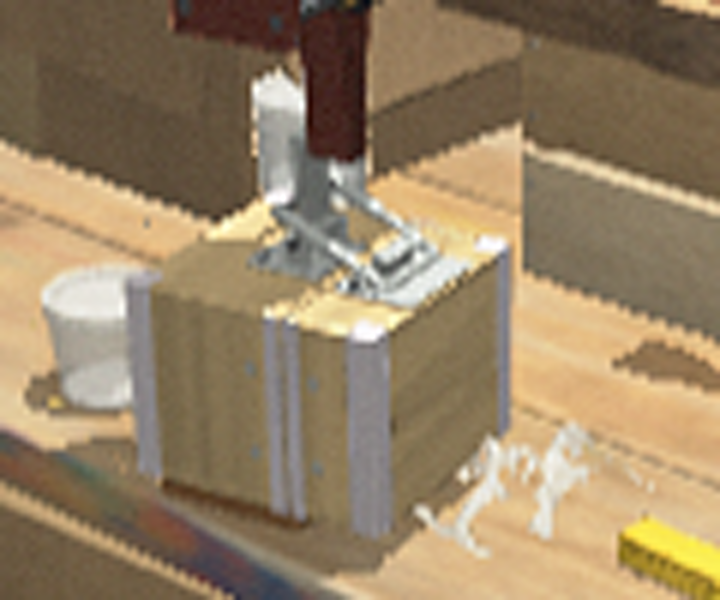

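```bash
python3 -m crank '[[[0,0.8,0],[0,0,0],0],[[0,0.8,0],[0,0,0],0],[[0.2,0.6,0],[0,0,0],0],[[0.3,0.6,0],[0,0,0],0],[[0,0,0],[0,0,0],0]]';python3 - <<'E'
from h import *
print(to([48,0,169]))
from workcell import *
for n in ("scene",):
    i=get_image(n)["pixels"][:,:,::-1]
    if n=="scene": i=cv2.resize(i[140:240,220:340],None,fx=6,fy=6,interpolation=cv2.INTER_CUBIC)
    cv2.imwrite(f"pics/{n}11.png",i)
E
```

```text
t: 11.45
ee_pos: [455.4, -15.2, 177.4]
orientation: [-0.162, 1.565, 0.162]
ft_force: [0.5, 0.2, 0.7]
width: 0.5
t 11.45 case [ 36.1   0.4 177.4] w [455.4 -15.2 177.4] Fcase [ 0.1 -0.6  0.7] wid 0.5
tool axes in case
 [[ 0.     1.     0.006]
 [ 0.     0.006 -1.   ]
 [-1.     0.    -0.   ]]
[0.84 1.19 0.05]
```

View pics/scene11.png

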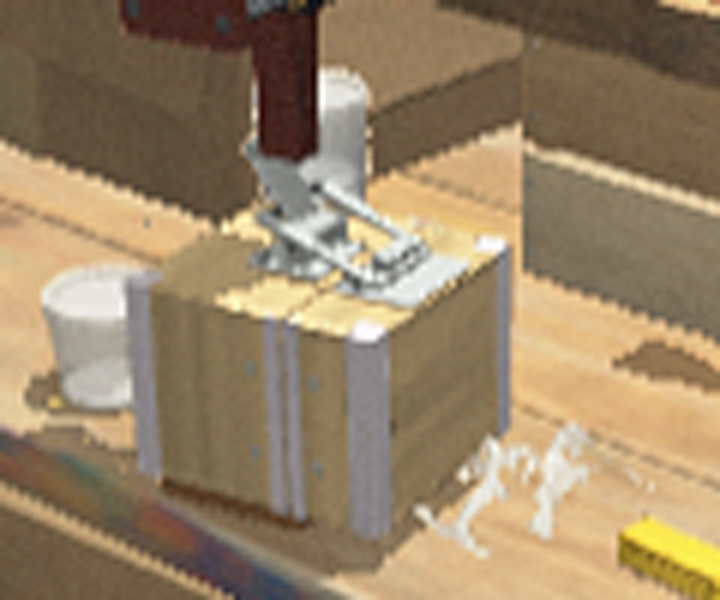

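```bash
python3 -m crank '[[[0.4,0.6,0],[0,0,0],0],[[0.5,0.6,0],[0,0,0],0],[[0.5,0.5,0],[0,0,0],0],[[0.6,0.5,0],[0,0,0],0],[[0,0,0],[0,0,0],0]]';python3 - <<'E'
from h import *
print(to([65,0,144]))
from workcell import *
for n in ("scene",):
    i=get_image(n)["pixels"][:,:,::-1]
    if n=="scene": i=cv2.resize(i[140:240,220:340],None,fx=6,fy=6,interpolation=cv2.INTER_CUBIC)
    cv2.imwrite(f"pics/{n}12.png",i)
E
```

```text
t: 12.12
ee_pos: [451.8, 3.7, 156.7]
orientation: [-0.167, 1.564, 0.16]
ft_force: [6.1, -17.0, -9.3]
width: 0.5
t 12.125 case [5.530e+01 1.000e-01 1.567e+02] w [451.8   3.7 156.7] Fcase [-17.9  -2.6  -9.3] wid 0.5
tool axes in case
 [[-0.005  1.     0.008]
 [-0.     0.008 -1.   ]
 [-1.    -0.005  0.   ]]
[1.26 0.97 0.02]
```

View pics/scene12.png

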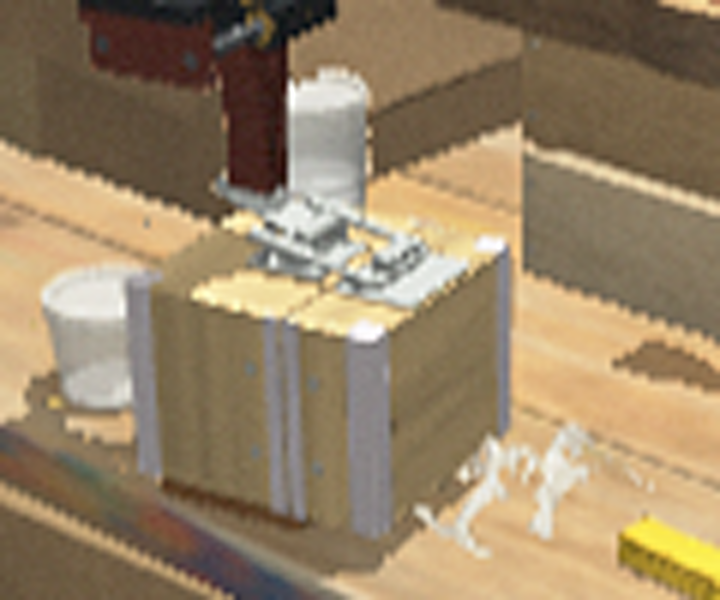

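The finger is wedged behind the rolled end of the lever, with the lever about 0.35 from flat. I'll back out, rise, and press from above.

```bash
python3 -m crank '[[[-0.4,-0.9,0],[0,0,0],0],[[-2,-0.3,0],[0,0,0],0],[[0,1,0],[0,0,0],0],[[0,0,0],[0,0,0],0]]';python3 - <<'E'
from h import *
print(to([68,0,170]))
from workcell import *
for n in ("scene",):
    i=get_image(n)["pixels"][:,:,::-1]
    if n=="scene": i=cv2.resize(i[140:240,220:340],None,fx=6,fy=6,interpolation=cv2.INTER_CUBIC)
    cv2.imwrite(f"pics/{n}13.png",i)
E
```

```text
t: 12.68
ee_pos: [451.0, 4.6, 181.2]
orientation: [-0.162, 1.565, 0.163]
ft_force: [-0.5, -0.1, 0.8]
width: 0.4
t 12.675 case [ 56.4   0.8 181.2] w [451.    4.6 181.2] Fcase [-0.   0.5  0.8] wid 0.4
tool axes in case
 [[ 0.     1.     0.006]
 [ 0.001  0.006 -1.   ]
 [-1.     0.    -0.001]]
[1.12 1.16 0.09]
```

View pics/scene13.png

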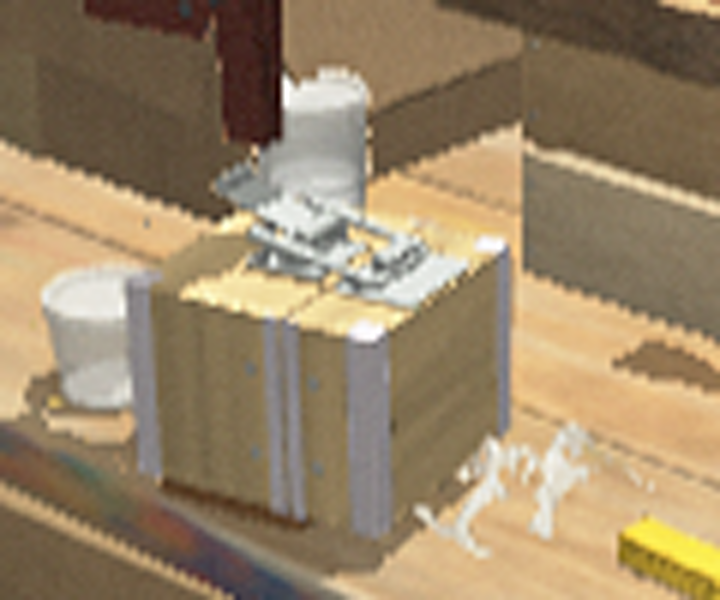

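```bash
python3 -m crank '[[[0,1.4,0],[0,0,0],0],[[1.2,0,0],[0,0,0],0],[[0.8,0,0],[0,0,0],0],[[0.8,0,0],[0,0,0],0],[[0.6,0,0],[0,0,0],0]]';python3 - <<'E'
from h import *
print(to([70,0,144]))
from workcell import *
for n in ("scene",):
    i=get_image(n)["pixels"][:,:,::-1]
    if n=="scene": i=cv2.resize(i[140:240,220:340],None,fx=6,fy=6,interpolation=cv2.INTER_CUBIC)
    cv2.imwrite(f"pics/{n}14.png",i)
E
```

```text
t: 13.35
ee_pos: [448.5, 17.3, 146.9]
orientation: [-0.162, 1.565, 0.162]
ft_force: [-1.2, 0.3, 4.9]
width: 0.4
t 13.35 case [ 69.3   0.7 146.9] w [448.5  17.3 146.9] Fcase [0.6 1.2 4.9] wid 0.4
tool axes in case
 [[ 0.     1.     0.005]
 [ 0.001  0.005 -1.   ]
 [-1.     0.    -0.001]]
[0.29 0.07 0.07]
```

View pics/scene14.png

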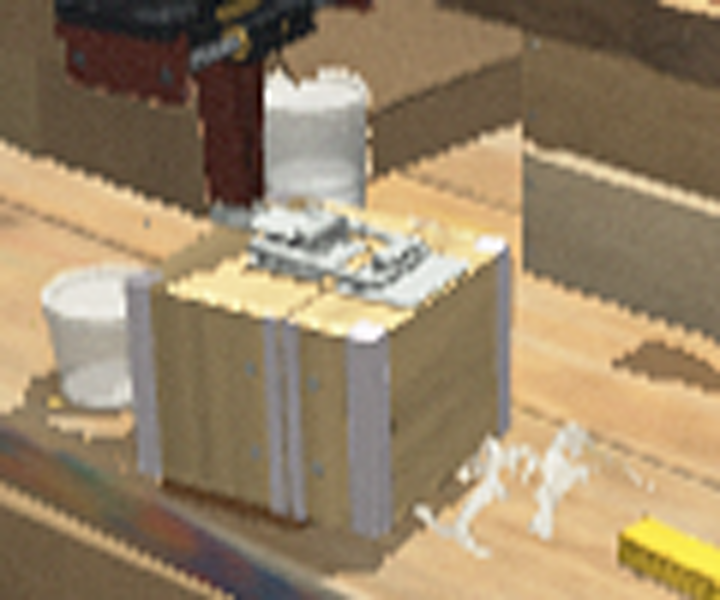

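Almost flat. I'll press on until the force rises.

```bash
python3 -m crank '[[[0.3,0,0],[0,0,0],0],[[0,0,0],[0,0,0],0]]';python3 -m crank '[[[0.3,0,0],[0,0,0],0],[[0,0,0],[0,0,0],0]]'
```

```text
t: 13.65
ee_pos: [448.9, 17.4, 145.8]
orientation: [-0.161, 1.565, 0.162]
ft_force: [-5.5, 1.5, 18.5]
width: 0.1
t: 13.9
ee_pos: [449.2, 17.5, 144.3]
orientation: [-0.161, 1.564, 0.162]
ft_force: [-11.6, 0.9, 38.0]
width: 0.3
```

```bash
python3 -m crank '[[[-2,0,0],[0,0,0],0],[[-5,0,0],[0,0,0],0],[[-6,0,0],[0,0,0],0],[[-5,-3,0],[0,0,0],0],[[0,-5,0],[0,0,0],0]]';python3 -m crank '[[[0,-5,0],[0,0,0],0],[[0,0,0],[0,0,0],0]]';python3 - <<'E'
from h import *
st()
from workcell import *
for n in ("scene","top","wrist"):
    i=get_image(n)["pixels"][:,:,::-1]
    if n=="scene": i=cv2.resize(i[140:240,220:340],None,fx=6,fy=6,interpolation=cv2.INTER_CUBIC)
    if n=="top": i=cv2.resize(i[170:260,200:350],None,fx=5,fy=5,interpolation=cv2.INTER_CUBIC)
    if n=="wrist": i=cv2.resize(i[0:240,200:440],None,fx=2.5,fy=2.5,interpolation=cv2.INTER_CUBIC)
    cv2.imwrite(f"pics/{n}15.png",i)
E
```

```text
t: 14.52
ee_pos: [467.5, -61.5, 326.3]
orientation: [-0.165, 1.556, 0.162]
ft_force: [0.3, -0.0, -0.6]
width: 0.3
t: 14.78
ee_pos: [475.7, -112.6, 321.7]
orientation: [-0.159, 1.565, 0.158]
ft_force: [-0.5, 0.8, -1.0]
width: 0.5
t 14.775 case [-63.3  -0.  321.7] w [ 475.7 -112.6  321.7] Fcase [ 0.9  0.3 -1. ] wid 0.5
tool axes in case
 [[-0.001  1.     0.001]
 [-0.     0.001 -1.   ]
 [-1.    -0.001  0.   ]]
```

View pics/scene15.png

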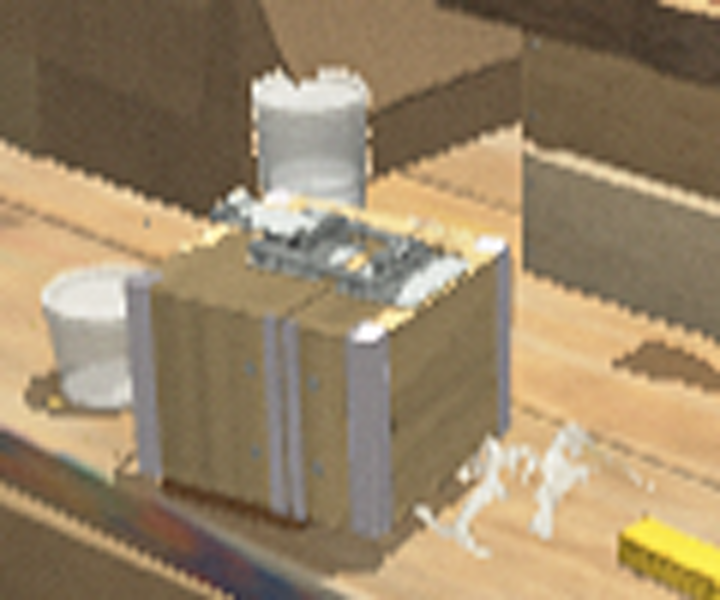

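View pics/wrist15.png

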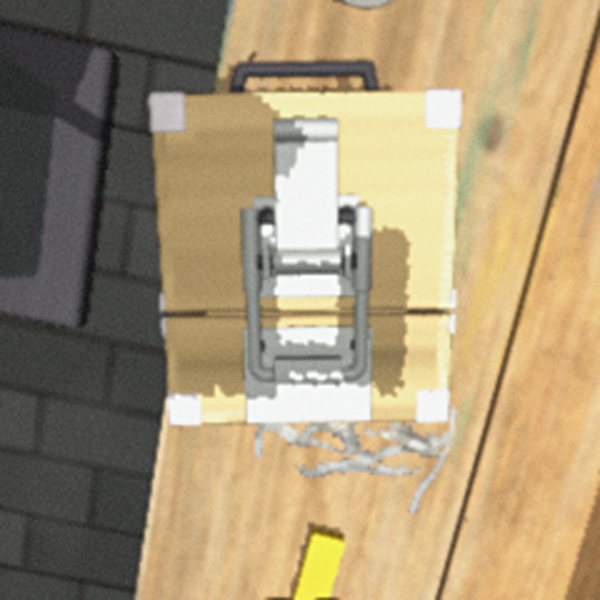

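View pics/top15.png

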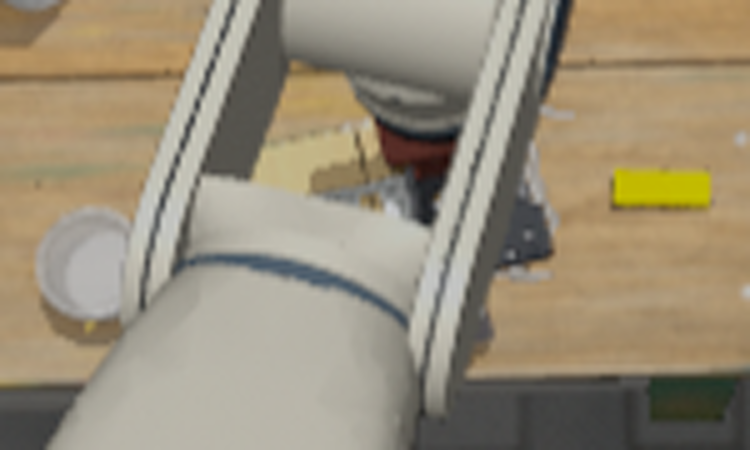

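Run:
```python
from h import *
from workcell import *
w=get_image("wrist");s=get_image("scene")
cs=lambda p:(Rc.T@(p-O)).round(1)
print("bar@134",cs(onz(w,(323,148.8),134)),"end@140",cs(onz(w,(323,48.5),140)))
im=cv2.resize(s["pixels"][160:200,245:305,::-1],None,fx=12,fy=12,interpolation=cv2.INTER_CUBIC).copy()
for th,col in [(0,(0,0,255)),(0.15,(255,0,0)),(0.3,(0,255,0))]:
  for y in(-13,13):
    P=Rc@np.array([22+55*np.cos(th),y,140+55*np.sin(th)])+O
    q=proj(s,P)[0];cv2.circle(im,tuple(int(v) for v in ((q-[245,160]+.5)*12)),4,col,-1)
for y in(-24,24):
    q=proj(s,Rc@np.array([-26.6,y,134])+O)[0];cv2.circle(im,tuple(int(v) for v in ((q-[245,160]+.5)*12)),4,(255,0,255),-1)
cv2.imwrite("pics/s16.png",im)
```

```text
bar@134 [-23.7  -2.7 134. ] end@140 [ 77.9  -1.9 140. ]
```

View pics/s16.png

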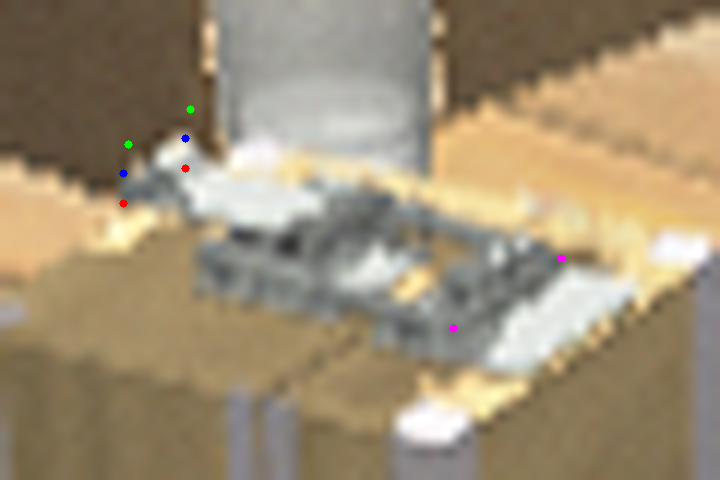

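The lever end sits about at the flat marker in the scene view (0 to 0.05 rad), and the bar is near the keeper. To be surer about flatness, I'll compare touch heights on the lever end and on the case top.

```bash
python3 -m crank '[[[0,5,0],[0,0,0],0],[[5,5,0],[0,0,0],0],[[6,3.3,0],[0,0,0],0],[[5.6,0,0],[0,0,0],0],[[0,0,0],[0,0,0],0]]';python3 -c "
from h import *
print(to([70,0,150]))"
```

```text
t: 15.65
ee_pos: [446.6, 13.0, 164.0]
orientation: [-0.163, 1.573, 0.164]
ft_force: [0.5, 0.4, 0.2]
width: 0.6
t 15.65 case [ 65.5   3.4 164. ] w [446.6  13.  164. ] Fcase [ 0.3 -0.5  0.2] wid 0.6
tool axes in case
 [[ 0.002  1.     0.008]
 [ 0.008  0.008 -1.   ]
 [-1.     0.002 -0.008]]
[1.39 0.44 0.35]
```

```bash
python3 -m crank '[[[1.3,0.4,0],[0,0,0],0],[[0,0,0],[0,0,0],0]]';python3 -m crank '[[[0.2,0,0],[0,0,0],0],[[0,0,0],[0,0,0],0]]';python3 -m crank '[[[0.2,0,0],[0,0,0],0],[[0,0,0],[0,0,0],0]]';python3 -m crank '[[[0.2,0,0],[0,0,0],0],[[0,0,0],[0,0,0],0]]'
```

```text
t: 15.9
ee_pos: [449.8, 16.0, 154.7]
orientation: [-0.162, 1.563, 0.162]
ft_force: [-0.0, -0.7, 0.5]
width: 0.4
t: 16.15
ee_pos: [449.6, 15.6, 152.5]
orientation: [-0.161, 1.563, 0.161]
ft_force: [-0.6, 0.5, -0.1]
width: 0.5
t: 16.4
ee_pos: [449.0, 15.7, 149.7]
orientation: [-0.162, 1.565, 0.162]
ft_force: [-0.1, 0.2, -0.5]
width: 0.4
t: 16.65
ee_pos: [448.9, 15.8, 147.5]
orientation: [-0.162, 1.565, 0.162]
ft_force: [-0.5, -0.4, 0.4]
width: 0.6
```

```bash
python3 -m crank '[[[0.1,0,0],[0,0,0],0],[[0,0,0],[0,0,0],0]]';python3 -m crank '[[[0.1,0,0],[0,0,0],0],[[0,0,0],[0,0,0],0]]';python3 -m crank '[[[0.1,0,0],[0,0,0],0],[[0,0,0],[0,0,0],0]]';python3 -m crank '[[[0.1,0,0],[0,0,0],0],[[0,0,0],[0,0,0],0]]'
```

```text
t: 16.9
ee_pos: [449.1, 15.8, 146.9]
orientation: [-0.162, 1.565, 0.162]
ft_force: [-0.8, 0.2, 3.0]
width: 0.5
t: 17.15
ee_pos: [449.3, 15.8, 146.3]
orientation: [-0.162, 1.564, 0.162]
ft_force: [-2.7, 0.8, 9.3]
width: 0.7
t: 17.4
ee_pos: [449.3, 15.9, 145.8]
orientation: [-0.162, 1.564, 0.162]
ft_force: [-3.9, 0.6, 17.0]
width: 0.3
t: 17.65
ee_pos: [449.4, 15.9, 145.3]
orientation: [-0.162, 1.564, 0.162]
ft_force: [-5.9, 1.0, 24.3]
width: 0.5
```

```bash
python3 -m crank '[[[-2,0,0],[0,0,0],0],[[0,0,4.4],[0,0,0],0],[[3.6,0,0],[0,0,0],0],[[0,0,0],[0,0,0],0]]';python3 -m crank '[[[0.2,0,0],[0,0,0],0],[[0,0,0],[0,0,0],0]]';python3 -m crank '[[[0.1,0,0],[0,0,0],0],[[0,0,0],[0,0,0],0]]'
```

```text
t: 18.15
ee_pos: [492.0, 24.9, 126.4]
orientation: [-0.162, 1.566, 0.162]
ft_force: [-0.2, -0.4, -0.4]
width: 0.6
t: 18.4
ee_pos: [491.7, 24.8, 125.8]
orientation: [-0.162, 1.565, 0.162]
ft_force: [0.2, -0.2, 1.0]
width: 0.2
t: 18.65
ee_pos: [492.0, 24.7, 125.4]
orientation: [-0.162, 1.565, 0.162]
ft_force: [-1.2, -0.8, 5.5]
width: 0.3
```

```bash
python3 -m crank '[[[-3,0,0],[0,0,0],0],[[-6,0,0],[0,0,0],0],[[-6,0,0],[0,0,0],0],[[-5,-5,-2],[0,0,0],0],[[0,-6,-2],[0,0,0],0]]';python3 -m crank '[[[0,-5,0],[0,0,0],0],[[0,0,0],[0,0,0],0],[[0,0,0],[0,0,0],0]]';python3 - <<'E'
from h import *
st()
from workcell import *
w=get_image("wrist")
cv2.imwrite("pics/w17.png",cv2.resize(w["pixels"][20:200,250:400,::-1],None,fx=5,fy=3.3,interpolation=cv2.INTER_CUBIC))
t=get_image("scene")["pixels"];a=cv2.imread("pics/scene0.png")[:,:,::-1]
cv2.imwrite("pics/cmp.png",np.vstack([t[180:330,200:520],a[180:330,200:520]])[:,:,::-1])
E
```

```text
t: 19.27
ee_pos: [478.7, -83.1, 321.5]
orientation: [-0.166, 1.557, 0.162]
ft_force: [0.3, -0.1, -0.7]
width: 0.1
t: 19.65
ee_pos: [486.7, -131.1, 317.1]
orientation: [-0.161, 1.565, 0.162]
ft_force: [-0.4, 0.2, -0.4]
width: 0.3
t 19.65 case [-83.7  -7.2 317.1] w [ 486.7 -131.1  317.1] Fcase [ 0.3  0.4 -0.4] wid 0.3
tool axes in case
 [[ 0.001  1.     0.004]
 [ 0.     0.004 -1.   ]
 [-1.     0.001 -0.   ]]
```

View pics/w17.png

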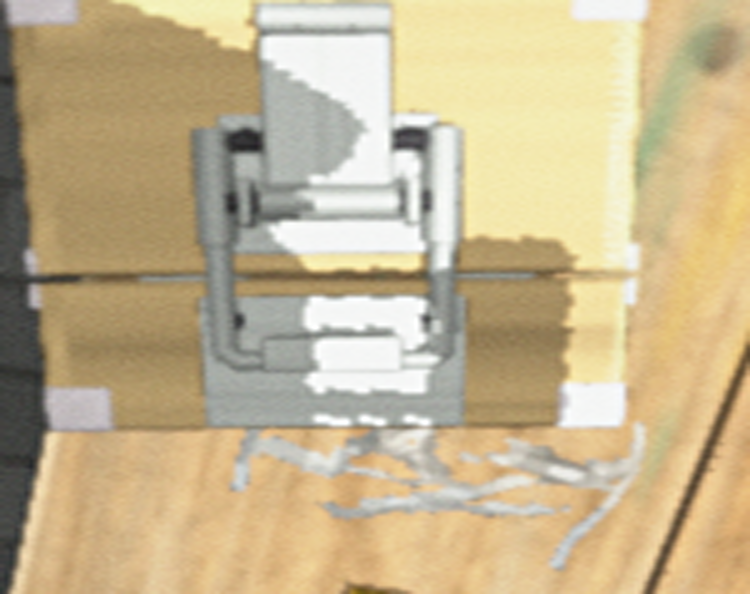

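View pics/cmp.png

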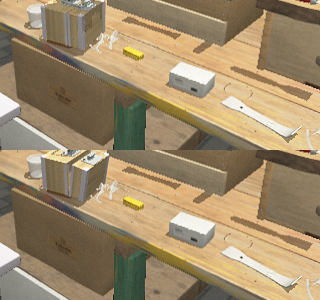

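The hook's lip covers the bar and the small things haven't moved. The seam still shows a thin line, so I'll probe the lid with a push to make sure it's fully shut.

```bash
python3 -m crank '[[[0,-1.5,-0.7],[0,0,0],0],[[6,0,0],[0,0,0],0],[[6,0,0],[0,0,0],0],[[6,0,0],[0,0,0],0],[[3,0,0],[0,0,0],0]]';python3 -m crank '[[[0.6,0,0],[0,0,0],0],[[0,2,0],[0,0,0],0],[[0,0,0],[0,0,0],0]]';python3 -c "
from h import *
print(to([-61,0,98]))"
```

```text
t: 20.38
ee_pos: [481.6, -147.0, 104.4]
orientation: [-0.161, 1.568, 0.164]
ft_force: [-0.3, 0.2, -0.2]
width: 0.4
t: 20.75
ee_pos: [479.6, -126.7, 102.6]
orientation: [-0.163, 1.563, 0.163]
ft_force: [-0.5, 0.4, -0.2]
width: 0.7
t 20.75 case [-78.   -1.1 102.6] w [ 479.6 -126.7  102.6] Fcase [ 0.5  0.4 -0.2] wid 0.7
tool axes in case
 [[-0.001  1.     0.007]
 [-0.001  0.007 -1.   ]
 [-1.    -0.001  0.001]]
[ 0.46  1.7  -0.1 ]
```

```bash
python3 -m crank '[[[0.3,0.8,0],[0,0,0],0],[[0,0.5,0],[0,0,0],0],[[0,0,0],[0,0,0],0]]';python3 -m crank '[[[0,0.2,0],[0,0,0],0],[[0,0,0],[0,0,0],0]]';python3 -m crank '[[[0,0.2,0],[0,0,0],0],[[0,0,0],[0,0,0],0]]'; python3 -m crank '[[[0,0.1,0],[0,0,0],0],[[0,0,0],[0,0,0],0]]';python3 -c "
from h import *
st()"
```

```text
t: 21.12
ee_pos: [476.7, -114.8, 98.5]
orientation: [-0.162, 1.564, 0.162]
ft_force: [0.2, -0.8, 0.1]
width: 0.0
t: 21.38
ee_pos: [476.2, -113.2, 98.2]
orientation: [-0.162, 1.565, 0.162]
ft_force: [-0.8, 0.1, 0.1]
width: 0.6
t: 21.62
ee_pos: [475.8, -111.2, 98.2]
orientation: [-0.162, 1.565, 0.162]
ft_force: [-0.0, -1.3, 0.4]
width: 0.4
t: 21.88
ee_pos: [475.6, -110.2, 98.2]
orientation: [-0.162, 1.565, 0.162]
ft_force: [-0.0, -1.2, 0.7]
width: 0.7
t 21.875 case [-61.   -0.4  98.2] w [ 475.6 -110.2   98.2] Fcase [-1.1  0.3  0.7] wid 0.7
tool axes in case
 [[ 0.     1.     0.005]
 [ 0.     0.005 -1.   ]
 [-1.     0.    -0.   ]]
```

```bash
for i in 1; do python3 -m crank '[[[0,0.1,0],[0,0,0],0],[[0,0,0],[0,0,0],0]]';python3 -m crank '[[[0,0.1,0],[0,0,0],0],[[0,0,0],[0,0,0],0]]'; python3 -m crank '[[[0,0.1,0],[0,0,0],0],[[0,0,0],[0,0,0],0]]';python3 -m crank '[[[0,0.2,0],[0,0,0],0],[[0,0,0],[0,0,0],0]]';done;python3 -c "
from h import *
st()"
```

```text
t: 22.12
ee_pos: [475.4, -109.2, 98.2]
orientation: [-0.162, 1.565, 0.162]
ft_force: [-0.1, 0.1, -0.1]
width: 0.7
t: 22.38
ee_pos: [475.4, -109.0, 98.3]
orientation: [-0.163, 1.564, 0.161]
ft_force: [-0.8, -5.0, -0.5]
width: 0.8
t: 22.62
ee_pos: [475.4, -108.9, 98.3]
orientation: [-0.165, 1.564, 0.161]
ft_force: [-0.3, -12.3, -2.7]
width: 0.5
t: 22.88
ee_pos: [475.5, -108.7, 98.5]
orientation: [-0.168, 1.563, 0.159]
ft_force: [-0.8, -23.3, -3.9]
width: 0.2
t 22.875 case [-59.5  -0.6  98.5] w [ 475.5 -108.7   98.5] Fcase [-22.7   5.4  -3.9] wid 0.2
tool axes in case
 [[-0.006  1.     0.008]
 [-0.001  0.008 -1.   ]
 [-1.    -0.006  0.001]]
```

Stiff contact at the same place as when it was first pushed shut, so the lid is fully closed. I'll retreat and hand in.

```bash
python3 -m crank '[[[0,-2,0],[0,0,0],0],[[0,-3,0],[0,0,0],0],[[-6,0,0],[0,0,0],0],[[-6,0,0],[0,0,0],0],[[-6,0,0],[0,0,0],0]]';python3 -m crank '[[[-3,0,0],[0,0,0],0],[[0,0,0],[0,0,0],0],[[0,0,0],[0,0,0],0]]';python3 - <<'E'
from h import *
from workcell import *
s=get_image("scene")
cv2.imwrite("pics/s18.png",cv2.resize(s["pixels"][140:240,220:340,::-1],None,fx=6,fy=6,interpolation=cv2.INTER_CUBIC))
E
```

```text
t: 23.5
ee_pos: [484.6, -154.5, 280.0]
orientation: [-0.161, 1.565, 0.162]
ft_force: [0.8, 0.2, -0.5]
width: 1.0
t: 23.88
ee_pos: [484.1, -154.1, 307.1]
orientation: [-0.161, 1.566, 0.162]
ft_force: [0.1, -0.2, 0.2]
width: 0.7
```

View pics/s18.png

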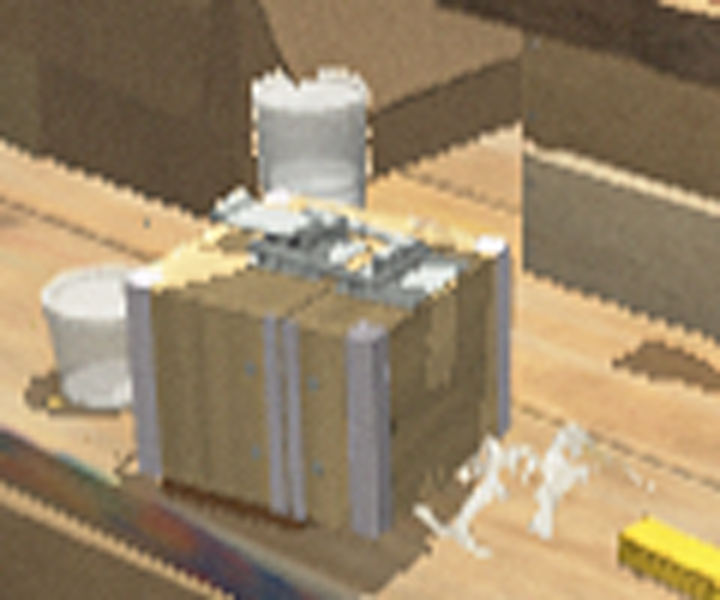

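The lever lies flat (end at (235,205)), the loop is over the hook at (400,265), and the seam is closed.

```bash
python3 -c "
from workcell import *
print(close_job())"
```

```text
the job is handed in; nothing more can be done
None
```

I pushed the lid shut, tipped the wire loop over so its bar dropped outside the keeper's lip, then pushed the lever over and pressed it flat. I handed the job in at about 24 s with the arm clear of everything; handing in gives no verdict.

- **Lid:** a second push met stiff contact where it first stopped when shut, so I take it as fully closed. The close-up still shows a thin line at the seam.
- **Loop:** the hook's lip covers the bar in the close-up. The bar measured x ≈ -24 mm against the keeper's seat at -26.6. That camera's readings at the seam are about 2 mm off in the same direction.
- **Lever:** the touch check put its end about 1.7 mm higher than an exactly flat lever. That would be about 0.03 rad if it is real, within the 0.08 allowed; pressing it with 38 N moved it only slightly further down.
- **Small things:** I compared the before and after pictures only by eye, and the cage, carton, tub and hive tool look unmoved.

Partway over, the fingertip wedged behind the lever's rolled end, with about 18 N of sideways force. I backed out and finished by pressing from above.

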